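Take the combination lock off the clay-tool case

ROBOT

A 6-joint arm with a two-finger parallel gripper is mounted at the origin on the work surface. World frame = base frame: x ahead of the robot, y to its left, z up, the work surface at z = 0. Lengths are in m, angles in degrees, forces in N, time in s.
With the tool pointing down it reaches from about 0.3 to 0.95 m from the base axis. Payload 3.1 kg.
Tool frame: the origin (TCP) lies where the fingers leave the gripper's body, on its centre line; the fingertips stand 73 mm ahead of it and the grasp point (between the pads) lies 54 mm ahead of it; z points along the fingers, y is the direction in which the jaws open and shut (so a half turn about z gives the same grasp; the last joint's range is limited). The gripper opens to 85 mm and grips with 20 to 120 N. Pads are 22 mm wide; open, the fingers measure 114 mm over their backs; the gripper's body (76 mm by 85 mm) begins 54 mm behind the grasp point. The pads swing forward as they close: fully open they stand 13 mm farther back than shut.
Start: joints at [72.554, 17.653, 93.61, -0, 68.738, -3.994], TCP at [0.145, 0.608, 0.304] pointing down, gripper open.
Joint ranges: [-175.34, 175.34], [-45.06, 112.39], [2.9, 150.54], [-68.45, 248.45], [3.09, 151.38], [-168.51, 168.51]. Speed limits (degrees/s): [159.86, 159.86, 180, 180, 180, 180].

INTERFACE

Orientations are given as [roll, pitch, yaw] about the fixed x, y, z axes, in that order (R = Rz(yaw) Ry(pitch) Rx(roll)).
In Python, from plant import manip gives the robot as it stands.
- The arm moves only by the shell command python3 -m jog 'ROWS'. ROWS is text: rows parted by semicolons, each of 7 numbers parted by spaces: the gripper's target within -1 to 1 (shut at 1, half-way at 0, fully open at -1), then the shift along the world's x, y, z in cm, then the turn, a rotation vector about the world's x, y, z in rad. A call has 1 to 5 rows; each row is the pose to reach, as a shift and turn from the pose commanded when the call began; what a row does not reach only later rows make up. A row lasts 1/8 s, in which the tool goes at most 62.5 mm and 10.7 degrees, less where a joint would pass 70% of its speed; a pose out of reach is approached as far as the arm can. A call with a gripper value outside its range is refused whole. The fingers move at their own pace and stop on an object; the grip force is fixed at half the most. Time passes only in rows, so rows that repeat a pose let the fingers close. It gives the time, the measured TCP pose, the force and the opening at its end, in the units of the state.
- manip.state(): the state, without advancing time (a new reading comes with each control period).
- manip.capture(name): name is "scene" or "side" or "wrist"; returns a dict with "frame" (400x640x3 uint8, blue, green, red), "z_map" (400x640 float32, m along the optical axis (not along the pixel's ray), 0 where there is no reading), "mtx" (3x3 intrinsics, pixels), "D" ([k1, k2, p1, p2, k3] as OpenCV has them; the pictures are not rectified), "rvec" (rotation vector, rad) and "tvec" (3), from world to camera coordinates, as OpenCV has them; the wrist camera has in their place "mount" (4x4, takes a point from camera to tool coordinates, whose origin is the TCP and whose axes are the flange's). Camera axes: x right, y down, z forward; pixel columns grow to the right and rows downward; lengths in m; the calibration is good to about 2 mm. A picture is of the moment at which its call begins: read the wrist's pose just before it.
- manip.close_job(): hands the job in, once; it reports no verdict.
The state is a dict: "time_s": time; "q": joint angles; "dq": joint speeds; "joint_efforts": joint torques, N m; "tool_pos": TCP position; "tcp_rot": TCP orientation; "ft_force": force on the tool from outside, world axes, zero at the start; "ft_torque": the same for the moment, N m; "finger_gap": finger opening in m.
Only numpy, scipy, OpenCV 4.12 (cv2) and the standard library are available. Lean on these libraries where they do the work, as an engineer would, in place of code of your own. Each camera call takes 0.05 s, during which the arm holds its last target.

TASK

First turn the wooden turnbutton fully across the seam so that it holds the case lid, then turn the padlock's dial until its pointer clicks in at the index mark on the shackle side, and pull the lock body away from the hasp so that the shackle comes fully open. Unhook the open lock from the hasp eye and hold it up, level with the dial upward and the shackle still open, at least 10 cm above the case; finish while still holding it there in the gripper, clear of everything. Leave the jar, bowl, clay block and clay knife alone.

Things in the scene. Friction and masses are not known exactly. Their poses are not given: they have to be found in the camera images.
- case: Fixed plywood tool case, 320 (x) x 380 (y) x 90 mm high. Origin: centre of its underside, on the table; its +x axis points away from the robot, z up. The flat top is at z = 90 mm: its half at negative x is a fixed deck, its half at positive x the closed lid; the dark seam between them runs along y at x = 0.
- hasp: Fixed steel hasp. Origin on the deck, under the padlock's centre at the start; axes as the case's. Two low cheeks, 16 (x) x 3 x 8 mm high, stand at x = 14 to 30 mm, y = +-28 mm: between them the far end of the padlock slides freely along x (1.5 mm play a side); they stop it turning and are open above and at both ends. A flat strap runs on to the lid.
- hasp_eye (a point): Centre of the hasp eye's opening, 52 mm ahead (+x) of the hasp origin, 15 mm to its -y side, 12 mm above the deck. The eye is a closed upright loop of 5 mm round bar in the hasp's y-z plane: inner width 16 mm in y, underside of its top bar 20 mm and its top 25 mm above the deck. The padlock's short shackle leg passes through it along x.
- padlock: Loose brass padlock, 0.3 to 0.5 kg, lying on its back on the deck. Body 60 (x) x 50 (y) x 24 mm high, smooth upright sides. Origin: centre of its underside; z up through the dial; +x towards the shackle, away from the robot. A round dial stands on the middle of its top; a small dark index mark lies on the top at the +x edge.
- lock_grip (a point): Middle of the padlock body 10 mm to the robot's side (-x) of its centre, 14 mm above its underside; axes as the padlock's. A grip across the sides here (50 mm, closing along y) clears the cheeks. Once the dial is set, pull about 31 mm in -x: 4.5 mm slack, then the eye draws the shackle out 26 mm to a hard stop.
- dial (a joint): Dial angle (rad), positive anticlockwise from above; 0 = pointer at the index mark (+x of the padlock). Clicks into a notch every 0.524 rad (30 degrees), 0 included; about 0.1 N m turns it over a click; no stop near 0. Starts 1.0 to 2.5 rad anticlockwise and settles in the nearest notch. The shackle is free only within about 0.15 rad of 0.
- dial_top (a point): Centre of the top face of the round black ribbed dial, 36 mm diameter, 16 mm high, its top 40 mm above the padlock's underside. It turns about the vertical axis through this point. The point's x axis points along the pointer, a light radial line on the dial's top.
- shackle (a joint): How far the shackle is drawn out of the padlock body (m): 0 shut, 0.026 fully open. Sliding friction 4 N, it stays where it is left. Blocked after about 1 mm while the dial is off the mark.
- shackle_tip (a point): Free end of the short shackle leg (padlock y = -15 mm, 12 mm up). Shut: 5 mm inside the body. Fully open: 21 mm clear of the body's +x face. To unhook, move the open lock about 42 mm back in +x until the padlock origin is 41 mm short of the eye along x: the eye then stands in the gap between body and this tip, and the lock lifts straight up.
- shackle_bow (a point): Middle of the shackle's far cross bar, 62 mm ahead of the padlock origin when shut, 12 mm above its underside. The shackle is 6 mm round steel, legs at y = +15 (long, stays in the body) and y = -15 mm (short).
- turnbutton (a joint): Angle of the turnbutton (rad), turning anticlockwise seen from above: 0 = parked, arm pointing along the case's -y; 1.571 = its stop, arm pointing along the case's +x, across the seam and over the lid. Starts at 0.1 to 0.45. Friction 0.06 N m; it stays where it is left.
- turnbutton_grip (a point): Point on the turnbutton's vertical pivot axis, 23 mm above the deck, in the middle of its upright thumb ridge: 34 mm long, 12 mm thick, from 11 to 33 mm above the deck. The ridge and the flat arm both lie along this point's y axis (the arm towards its -y); the ridge's thickness is along its x axis. Pinch the ridge from above and turn.
- turnbutton_tip (a point): Top of the far end of the turnbutton's flat wooden arm (18 mm wide, 8 mm thick, 3 to 11 mm above the deck), 60 mm from the pivot.
- clay_block: Bystander: block of clay 70 x 50 x 45 mm on the lid, origin at the centre of its underside. Leave alone.
- clay_knife: Bystander: clay knife, 155 x 16 x 10 mm, wooden handle and steel blade, lying on the lid. Leave alone.
- water_jar: Bystander: clear jar, 70 mm diameter, 100 mm high, on the table to the right of the case. Leave alone.
- slip_bowl: Bystander: terracotta bowl, 110 mm diameter, 50 mm high, on the table to the left of the case. Leave alone.
Mind the look-alikes: they are no part of the job. What is shaped like the padlock but green or red is not meant.

How it is judged (in metres and radians):
On the way, in this order (a step that is already met when the one before it is completed fails the run):
1. the turnbutton is turned across the seam, over the lid (value of joint turnbutton above 1.35 rad), for 0.2 s.
2. the dial is clicked in at the index mark, the shackle still shut (value of joint dial between -0.15 and 0.15 rad and value of joint shackle below 0.01 m), for 0.2 s.
3. the shackle is pulled fully open while the lock is still at the hasp (value of joint shackle above 0.022 m and height (world z) of padlock below 0.11 m), for 0.1 s.
At the end, for the whole second after the job is handed in: The padlock is held still in the gripper's fingers, touching nothing else, its underside at least 10 cm (less 5 mm) above the case top, dial up and level within 0.3 rad, its shackle still drawn out at least 20 mm; the turnbutton is still across the seam (at least 1.35 rad) (value of joint turnbutton above 1.35 rad and value of joint shackle above 0.02 m and height (world z) of padlock above 0.185 m and angle between padlock's own z axis and vertical below 0.3 rad and contact force between the fingers and padlock above 1 N and linear speed of padlock below 0.03 m/s and contact force between padlock and case below 0.1 N and contact force between padlock and hasp below 0.1 N and contact force between padlock and clay_block below 0.1 N and contact force between padlock and clay_knife below 0.1 N and contact force between padlock and water_jar below 0.1 N and contact force between padlock and slip_bowl below 0.1 N); the arm keeps its last pose, push and grip.
It fails at once if the clay block is disturbed (moved over 30 mm) (distance of clay_block from where it was at the start of the episode above 0.03 m).
It fails at once if the clay knife is disturbed (moved over 30 mm) (distance of clay_knife from where it was at the start of the episode above 0.03 m).
It fails at once if the water jar is disturbed (moved over 30 mm) (distance of water_jar from where it was at the start of the episode above 0.03 m).
It fails at once if the slip bowl is disturbed (moved over 30 mm) (distance of slip_bowl from where it was at the start of the episode above 0.03 m).
It also fails if it takes over 70 s, if anything falls off the work surface, if the arm or the gripper's body presses on something with over 40 N, if the wrist force passes 120 N, or if a joint passes its speed limit or range.

## Working session

There is one attempt and no reset: what is moved stays moved. The work goes in short steps, Python scripts to look and compute and a shell command to move; the robot and the scene stay as the last step left them, time stands still between calls to the robot, and variables do not carry over. Pictures are saved under pics/ and viewed, and the job is handed in when it is done.

```bash
ls; mkdir -p pics; cat > h.py <<'E'
import numpy as np, cv2
from plant import manip
from scipy.spatial.transform import Rotation as R
def cap(n,save=None):
    s=manip.state(); c=manip.capture(n); c['st']=s
    if n=='wrist':
        T=np.eye(4); 
        T[:3,:3]=R.from_euler('xyz',s['tcp_rot'],degrees=True).as_matrix(); T[:3,3]=s['tool_pos']
        M=T@np.array(c['mount'])   # cam->world
    else:
        Rm,_=cv2.Rodrigues(np.array(c['rvec'],float)); t=np.array(c['tvec'],float).reshape(3)
        M=np.eye(4); M[:3,:3]=Rm.T; M[:3,3]=-Rm.T@t
    c['M']=M
    if save: cv2.imwrite('pics/'+save,c['frame']); 
    return c
def ray(c,uv):
    p=cv2.undistortPoints(np.array(uv,float).reshape(-1,1,2),np.array(c['mtx'],float),np.array(c['D'],float)).reshape(-1,2)
    d=np.c_[p,np.ones(len(p))]@c['M'][:3,:3].T
    return c['M'][:3,3],d
def onplane(c,uv,z):
    o,d=ray(c,uv); return o+d*((z-o[2])/d[:,2])[:,None]
def depthpt(c,uv):
    o,d=ray(c,uv); uv=np.array(uv,int).reshape(-1,2)
    return o+d*c['z_map'][uv[:,1],uv[:,0]][:,None]
def proj(c,P):
    P=np.array(P,float).reshape(-1,3); Mi=np.linalg.inv(c['M'])
    return cv2.projectPoints(P,cv2.Rodrigues(Mi[:3,:3])[0],Mi[:3,3],np.array(c['mtx'],float),np.array(c['D'],float))[0].reshape(-1,2)
E
python3 - <<'E'
from h import *
print(manip.state())
for n in ['scene','side','wrist']:
    c=cap(n,n+'0.png'); print(n,c['M'].round(3).tolist(), np.array(c['mtx']).tolist())
    import pickle; pickle.dump(c,open(n+'0.pkl','wb'))
E
```

```text
pics
{'time_s': 0.0, 'q': array([ 7.25526395e+01,  1.77041649e+01,  9.36887505e+01,  2.60381405e-03,
        6.87350324e+01, -3.99496593e+00]), 'dq': array([ 0.03786158, -0.14518903, -0.0063437 , -0.04480298,  0.0573199 ,
        0.08391127]), 'joint_efforts': array([-2.07408295e-03, -4.15261495e+01, -2.76662654e+01, -2.97450824e-04,
        1.04077620e-02,  7.70943075e-06]), 'tool_pos': array([0.14523853, 0.60723478, 0.30265696]), 'tcp_rot': array([-1.79872532e+02, -1.13324963e-02,  1.66546646e+02]), 'ft_force': array([-0.70565355,  0.0427104 , -0.05265208]), 'ft_torque': array([ 0.05993181, -0.03044236, -0.03613969]), 'finger_gap': 0.08521885650531417}
scene [[0.681, 0.401, -0.612, 1.119], [0.732, -0.348, 0.586, -0.547], [0.022, -0.847, -0.531, 0.6], [0.0, 0.0, 0.0, 1.0]] [[366.12304891115394, 0.0, 320.81006624702707], [0.0, 366.12304891115394, 192.58976432975743], [0.0, 0.0, 1.0]]
side [[0.91, -0.195, 0.366, 0.134], [-0.414, -0.474, 0.777, -0.858], [0.022, -0.859, -0.512, 0.691], [0.0, 0.0, 0.0, 1.0]] [[392.727144412735, 0.0, 321.03387788322823], [0.0, 392.727144412735, 199.61611846615517], [0.0, 0.0, 1.0]]
wrist [[0.234, 0.938, 0.255, 0.08], [0.972, -0.225, -0.064, 0.623], [-0.002, 0.263, -0.965, 0.374], [0.0, 0.0, 0.0, 1.0]] [[281.2351167719139, 0.0, 319.46106825140623], [0.0, 281.2351167719139, 201.45899334892286], [0.0, 0.0, 1.0]]
```

View pics/scene0.png

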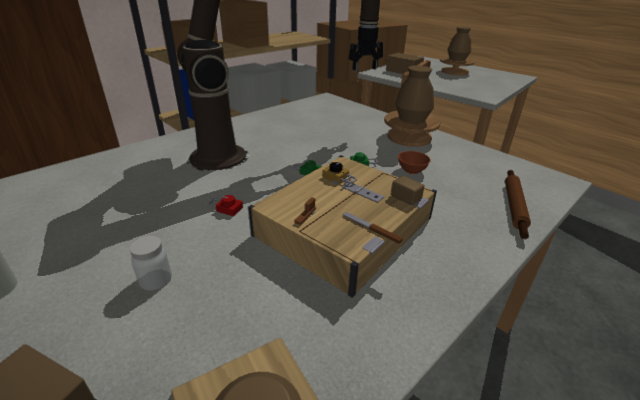

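View pics/side0.png

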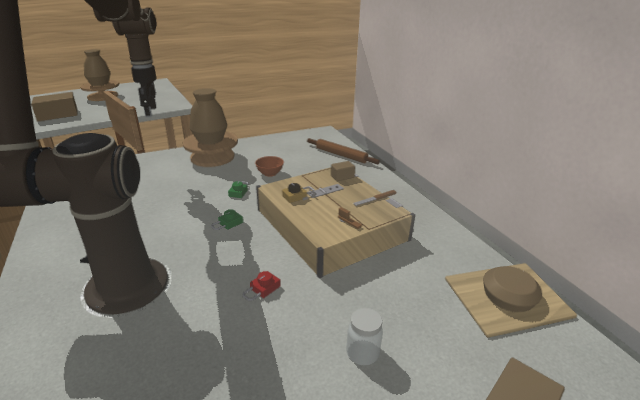

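View pics/wrist0.png

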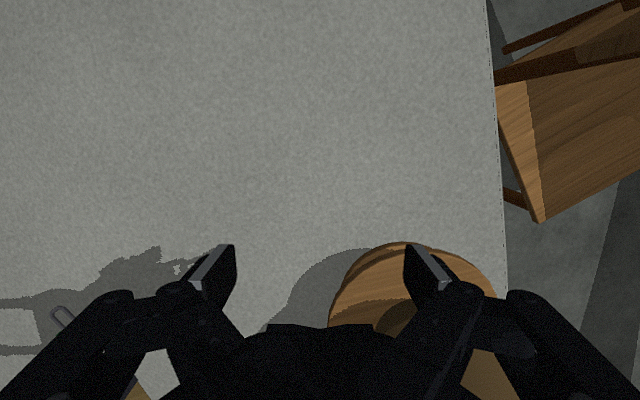

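The brass padlock is on the deck at scene (336,170), side (295,190). Its look-alikes lie on the table: green at scene (310,167) and (360,159), red at (229,205). The turnbutton is at scene (306,210), side (348,217). I choose the brass lock by colour and place, and check it in a close crop.

```bash
python3 - <<'E'
import cv2
a=cv2.imread('pics/scene0.png')[150:300,240:450]; b=cv2.imread('pics/side0.png')[150:280,245:425]
cv2.imwrite('pics/sc_crop.png',cv2.resize(a,None,fx=3.8,fy=3.8,interpolation=cv2.INTER_CUBIC))
cv2.imwrite('pics/si_crop.png',cv2.resize(b,None,fx=4.4,fy=4.4,interpolation=cv2.INTER_CUBIC))
E
```

```text
(no output)
```

View pics/sc_crop.png

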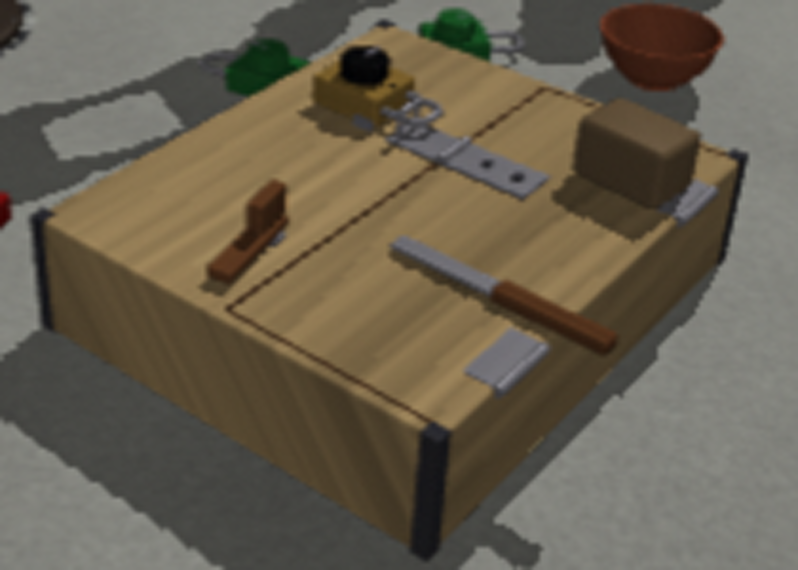

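View pics/si_crop.png

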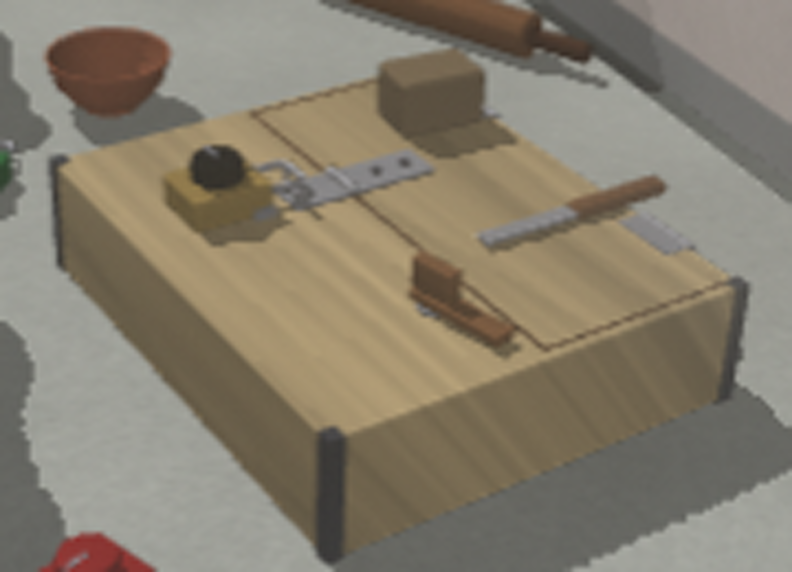

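The crop confirms the brass lock: black dial, shackle toward the hasp strap. Turnbutton arm points roughly case −y. Now measure.

```bash
python3 - <<'E'
from h import *
import pickle
sc=pickle.load(open('scene0.pkl','rb')); si=pickle.load(open('side0.pkl','rb'))
S=lambda p: np.array(p)/3.8+[240,150]-0.37
T=lambda p: np.array(p)/4.4+[245,150]-0.39
print('sc corners NR,FR,FL,NL',onplane(sc,S([[40,213],[432,430],[742,155],[385,25]]),.09).round(4).tolist())
print('sc seam',onplane(sc,S([[230,308],[545,90]]),.092).round(4).tolist())
print('si corners NR,FR,NL',onplane(si,T([[330,435],[742,285],[60,160]]),.09).round(4).tolist())
print('si seam',onplane(si,T([[547,348],[255,114]]),.09).round(4).tolist())
for n,c,off in [('sc',sc,S),('si',si,T)]:
    hsv=cv2.cvtColor(c['frame'],cv2.COLOR_BGR2HSV)
    dial=(hsv[...,2]<45)
    roi=np.zeros_like(dial)
    if n=='sc': roi[158:175,325:347]=1
    else: roi[180:196,285:305]=1
    m=dial&roi; v,u=np.nonzero(m); print(n,'dial',u.mean(),v.mean(),m.sum(),u.min(),u.max(),v.min(),v.max())
    P=onplane(c,[[u.mean(),v.mean()]],.09+.034);print(P)
    D=depthpt(c,np.c_[u,v]);print('depth',np.median(D,0), D[:,2].max())
print('sc ridge top', onplane(sc,S([[270,190]]),.123), 'arm tip',onplane(sc,S([[225,270]]),.101))
print('si ridge top', onplane(si,T([[438,263]]),.123), 'arm tip',onplane(si,T([[498,328]]),.101))
E
```

```text
sc corners NR,FR,FL,NL [[0.4608, -0.1571, 0.09], [0.7687, -0.1161, 0.09], [0.7239, 0.2553, 0.09], [0.4152, 0.2097, 0.09]]
sc seam [[0.6201, -0.1305, 0.092], [0.5741, 0.2203, 0.092]]
si corners NR,FR,NL [[0.463, -0.159, 0.09], [0.7733, -0.1202, 0.09], [0.4154, 0.207, 0.09]]
si seam [[0.6198, -0.1324, 0.09], [0.5721, 0.2208, 0.09]]
sc dial 335.34285714285716 167.44761904761904 105 329 341 163 172
[[0.50064189 0.0976858  0.124     ]]
depth [0.50408386 0.09377177 0.12776015] 0.13271320254882063<stdin>:16: RuntimeWarning: Mean of empty slice.
  ret = ret.dtype.type(ret / rcount)
Traceback (most recent call last):
ValueError: zero-size array to reduction operation minimum which has no identity
```

```bash
python3 - <<'E'
from h import *
import pickle
sc=pickle.load(open('scene0.pkl','rb')); si=pickle.load(open('side0.pkl','rb'))
S=lambda p: np.array(p)/3.8+[240,150]-0.37
T=lambda p: np.array(p)/4.4+[245,150]-0.39
print('si dial mid',onplane(si,T([[218,166]]),.124))
print('sc ridge top', onplane(sc,S([[270,190]]),.123), 'arm tip',onplane(sc,S([[225,270]]),.101))
print('si ridge top', onplane(si,T([[438,263]]),.123), 'arm tip',onplane(si,T([[498,328]]),.101))
E
```

```text
si dial mid [[0.49540913 0.09838784 0.124     ]]
sc ridge top [[ 0.5759504  -0.06010277  0.123     ]] arm tip [[ 0.59877555 -0.11633252  0.101     ]]
si ridge top [[ 0.57723316 -0.06656177  0.123     ]] arm tip [[ 0.59405395 -0.11577736  0.101     ]]
```

```bash
python3 -m jog '-1 3.2 -4.9 0.4 0 0 0; -1 6.4 -9.8 0.8 0 0 0; -1 9.6 -14.7 1.2 0 0 0; -1 12.8 -19.6 1.6 0 0 0; -1 16 -24.5 2 0 0 0'
python3 -m jog '-1 3.2 -4.9 0 0 0 0; -1 6.4 -9.8 0 0 0 0; -1 9.6 -14.7 0 0 0 0; -1 12.8 -19.6 0 0 0 0; -1 16 -24.5 0 0 0 0'
python3 -m jog '-1 3.2 -4.9 0 0 0 0; -1 6.4 -9.8 0 0 0 0; -1 6.4 -9.8 0 0 0 0;-1 6.4 -9.8 0 0 0 0'
python3 - <<'E'
from h import *
import pickle
c=cap('wrist','w1.png'); pickle.dump(c,open('w1.pkl','wb')); print(c['st']['tool_pos'],c['st']['tcp_rot'],c['st']['time_s'])
E
```

```text
time_s: 0.78
tool_pos: [0.306, 0.3611, 0.3238]
tcp_rot: [-180.0, 0.0, 166.6]
ft_force: [0.5, 0.6, 0.3]
finger_gap: 0.085
time_s: 1.4
tool_pos: [0.4661, 0.1161, 0.3239]
tcp_rot: [180.0, 0.0, 166.5]
ft_force: [1.7, -0.0, 0.6]
finger_gap: 0.0854
time_s: 1.9
tool_pos: [0.5288, 0.0199, 0.3233]
tcp_rot: [180.0, -0.1, 166.5]
ft_force: [-1.1, 0.8, 0.9]
finger_gap: 0.0854
[0.52884319 0.01989293 0.32325306] [ 1.79985434e+02 -1.09351632e-01  1.66490791e+02] 1.9
```

View pics/w1.png

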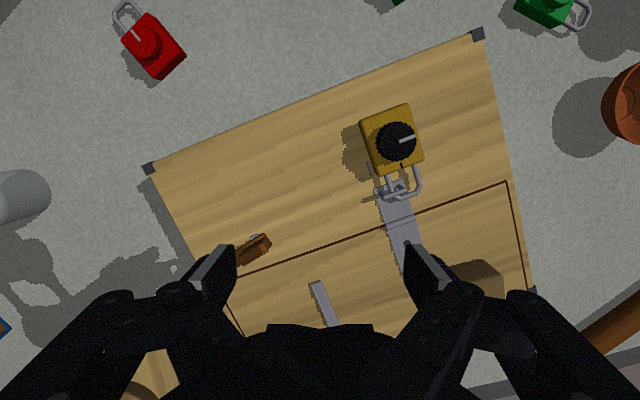

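Wrist view: padlock dial at (397,142) with the pointer toward (415,138), index mark at (402,165), shackle and eye at (400,187), and the turnbutton ridge at (258,247), partly behind the finger.

```bash
cat > m.py <<'E'
from h import *
def lock(c, yaw=7.4, zt=.13):
    """dial centre/pointer and body from an image by colour masks"""
    f=c['frame']; hsv=cv2.cvtColor(f,cv2.COLOR_BGR2HSV)
    body=cv2.inRange(hsv,(18,120,60),(32,255,255))
    n,l,s,ce=cv2.connectedComponentsWithStats(body)
    i=1+np.argmax(s[1:,4]); b=(l==i).astype(np.uint8)
    x,y,w,h=s[i,:4]
    print('body bbox',x,y,w,h,s[i,4])
    cn=max(cv2.findContours(b,cv2.RETR_EXTERNAL,cv2.CHAIN_APPROX_SIMPLE)[0],key=cv2.contourArea)
    hull=cv2.convexHull(cn)
    inside=np.zeros_like(b); cv2.fillPoly(inside,[hull],1)
    dark=((hsv[...,2]<60)&(inside>0)).astype(np.uint8)
    n,l,s,ce=cv2.connectedComponentsWithStats(dark)
    o=np.argsort(-s[1:,4])+1
    for k in o[:3]: print('dark',s[k],ce[k].round(1))
    return body,inside,dark
E
python3 - <<'E'
from m import *
import pickle
c=pickle.load(open('w1.pkl','rb'))
lock(c)
print('pointer',onplane(c,[[399,142],[415,138]],.13))
print('index',onplane(c,[[402,166]],.114), 'eyes', onplane(c,[[393,185]],.115))
print('ridge',onplane(c,[[258,247]],.123))
cv2.imwrite('pics/w1c.png',cv2.resize(c['frame'][90:220,340:460],None,fx=4.5,fy=4.5,interpolation=cv2.INTER_CUBIC))
E
```

```text
body bbox 350 101 75 87 1990
dark [ 375  122   42   39 1191] [394.8 141.1]
dark [358 120  21  56 142] [366.8 146.3]
dark [400 163   3   5  11] [401. 165.]
pointer [[0.49503744 0.10329101 0.13      ]
 [0.49485193 0.1184014  0.13      ]]
index [[0.52099753 0.10642383 0.114     ]] eyes [[0.53780901 0.09407631 0.115     ]]
ridge [[ 0.56799823 -0.0563133   0.123     ]]
```

View pics/w1c.png

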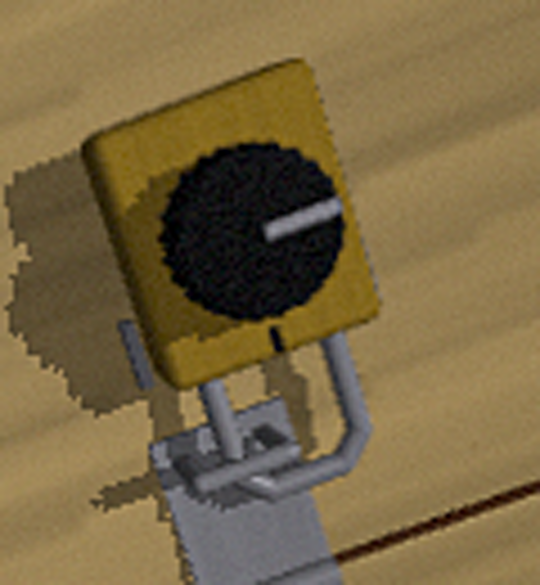

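```bash
python3 -m jog '-1 1 -2 0 0 0 -0.18; -1 2.2 -4 0 0 0 -0.36; -1 3.4 -6 0 0 0 -0.54; -1 4.2 -7.5 0 0 0 -0.72; -1 4.8 -8.3 0 0 0 -0.9'
python3 -m jog '-1 0 0 0 0 0 -0.09; -1 0 0 0 0 0 -0.09'
python3 - <<'E'
from h import *
import pickle
c=cap('wrist','w2.png'); pickle.dump(c,open('w2.pkl','wb')); print(c['st']['tool_pos'],c['st']['tcp_rot'],c['st']['time_s'])
E
```

```text
time_s: 2.58
tool_pos: [0.5771, -0.0619, 0.3238]
tcp_rot: [-180.0, -0.0, 114.8]
ft_force: [-0.1, -0.2, -0.0]
finger_gap: 0.0852
time_s: 2.82
tool_pos: [0.5769, -0.0615, 0.3238]
tcp_rot: [-180.0, -0.0, 110.0]
ft_force: [-0.8, 0.7, 0.3]
finger_gap: 0.0855
[ 0.57691521 -0.0615044   0.32379828] [-1.79979570e+02 -3.18263579e-02  1.10012530e+02] 2.825
```

View pics/w2.png

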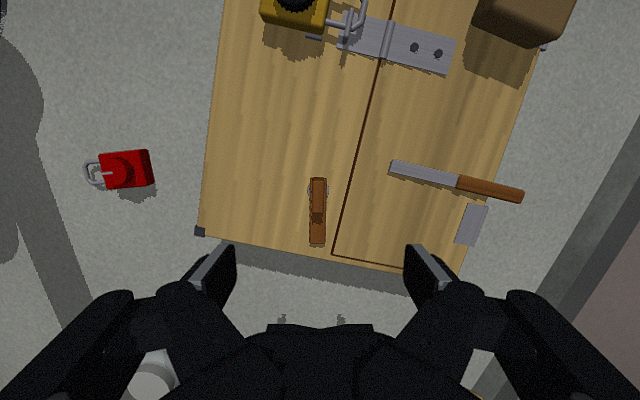

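Wrist view 2: turnbutton at (317,178)–(318,243), ridge at about (318,198). Pointer on the lock is perpendicular to the index mark, so dial ≈ +90°.

```bash
python3 - <<'E'
from m import *
import pickle
c=pickle.load(open('w2.pkl','rb'))
cv2.imwrite('pics/w2c.png',cv2.resize(c['frame'][165:255,280:360],None,fx=6,fy=6,interpolation=cv2.INTER_CUBIC))
hsv=cv2.cvtColor(c['frame'],cv2.COLOR_BGR2HSV)
z=c['z_map']; 
vv,uu=np.mgrid[165:255,295:345]; P=depthpt(c,np.c_[uu.ravel(),vv.ravel()])
for lo,hi in [(.096,.106),(.115,.13)]:
    k=(P[:,2]>lo)&(P[:,2]<hi); Q=P[k]; print(k.sum(),Q.mean(0).round(4),Q.min(0).round(4),Q.max(0).round(4))
    if k.sum()>4:
        w,V=np.linalg.eigh(np.cov(Q[:,:2].T)); a=V[:,1]; print('dir',np.degrees(np.arctan2(a[1],a[0])))
print(P[:,2].min(),P[:,2].max(), np.median(P[:,2]))
E
```

```text
653 [ 0.5858 -0.0943  0.1017] [ 0.5627 -0.1233  0.097 ] [ 0.602  -0.0477  0.106 ]
dir 108.57397246668607
403 [ 0.5748 -0.0638  0.1235] [ 0.5648 -0.0818  0.116 ] [ 0.5856 -0.0476  0.1256]
dir 109.6211951550856
0.0009037200186336469 0.3946631705011359 0.0912266142952955
```

View pics/w2c.png

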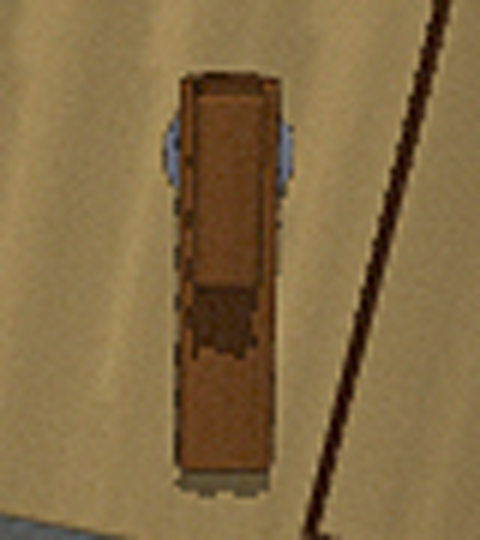

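```bash
python3 -m jog '0 -0.2 -0.3 -5 0 0 -0.01; 0 -0.2 -0.3 -9 0 0 -0.01; 0 -0.2 -0.3 -12 0 0 -0.01; 0 -0.2 -0.3 -14 0 0 -0.01; 0 -0.2 -0.3 -14.5 0 0 -0.01'
python3 -m jog '0 0 0 0 0 0 0; 1 0 0 0 0 0 0; 1 0 0 0 0 0 0; 1 0 0 0 0 0 0; 1 0 0 0 0 0 0'
python3 - <<'E'
from h import *
c=cap('wrist','w3.png')
E
```

```text
time_s: 3.5
tool_pos: [0.5741, -0.0651, 0.1772]
tcp_rot: [-179.8, -0.1, 109.4]
ft_force: [0.6, -0.5, -0.3]
finger_gap: 0.0426
time_s: 4.12
tool_pos: [0.5763, -0.0662, 0.1804]
tcp_rot: [179.9, 0.1, 109.2]
ft_force: [-0.3, 0.7, 6.7]
finger_gap: 0.0105
```

View pics/w3.png

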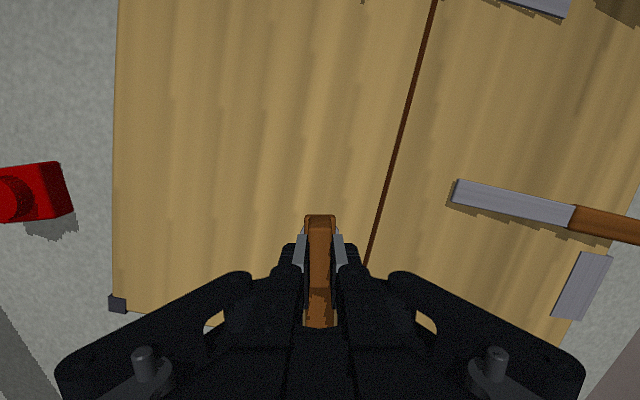

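The ridge is between the pads. Turn it, lifting 2 mm off the arm's top.

```bash
python3 -m jog '1 0 0 0.2 0 0 0; 1 0 0 0.2 0 0 0.17; 1 0 0 0.2 0 0 0.34; 1 0 0 0.2 0 0 0.51; 1 0 0 0.2 0 0 0.68'
python3 -m jog '1 0 0 0 0 0 0.17; 1 0 0 0 0 0 0.34; 1 0 0 0 0 0 0.51; 1 0 0 0 0 0 0.65; 1 0 0 0 0 0 0.68'
python3 - <<'E'
from h import *
print(manip.state()['ft_torque'])
c=cap('wrist','w4.png'); cap('side','s4.png')
E
```

```text
time_s: 4.8
tool_pos: [0.5769, -0.0657, 0.1805]
tcp_rot: [179.8, 0.2, 148.5]
ft_force: [6.7, 2.2, -5.1]
finger_gap: 0.0105
time_s: 5.42
tool_pos: [0.5771, -0.0648, 0.1805]
tcp_rot: [179.9, 0.3, -172.8]
ft_force: [5.5, 4.1, -4.2]
finger_gap: 0.0104
[ 0.75323163 -0.95572367 -0.07650161]
```

View pics/w4.png

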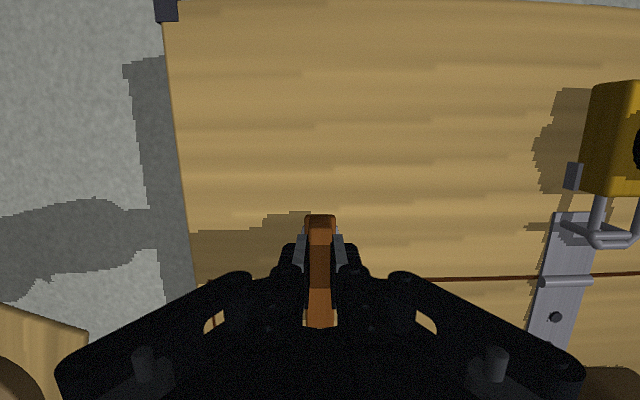

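The ridge now points across the seam (yaw 187° = case x axis). Release, rise, and go to look at the lock.

```bash
python3 -m jog '0 0 0 0 0 0 0; -0.3 0 0 0 0 0 0; -0.3 0 0 4 0 0 0; -0.3 0 0 9 0 0 0; -0.3 -1.5 3 12 0 0 0'
python3 -m jog '-0.3 -2.2 4.5 0 0 0 0; -0.3 -4.6 9.5 0 0 0 0; -0.3 -6.5 13.5 0 0 0 0; -0.3 -6.5 13.5 0 0 0 0; -0.3 -6.5 13.5 0 0 0 0'
python3 - <<'E'
from h import *
import pickle
c=cap('wrist','w5.png'); pickle.dump(c,open('w5.pkl','wb')); print(c['st']['tool_pos'],c['st']['tcp_rot'],c['st']['time_s'])
E
```

```text
time_s: 6.15
tool_pos: [0.5619, -0.0377, 0.3041]
tcp_rot: [-179.9, 0.3, -173.0]
ft_force: [0.9, 0.4, 0.2]
finger_gap: 0.0556
time_s: 6.78
tool_pos: [0.4955, 0.0985, 0.3011]
tcp_rot: [-180.0, 0.0, -172.8]
ft_force: [-0.2, 0.7, 0.5]
finger_gap: 0.0554
[0.49554816 0.09849059 0.30107954] [-1.79951565e+02  2.55101011e-02 -1.72797014e+02] 6.775
```

View pics/w5.png

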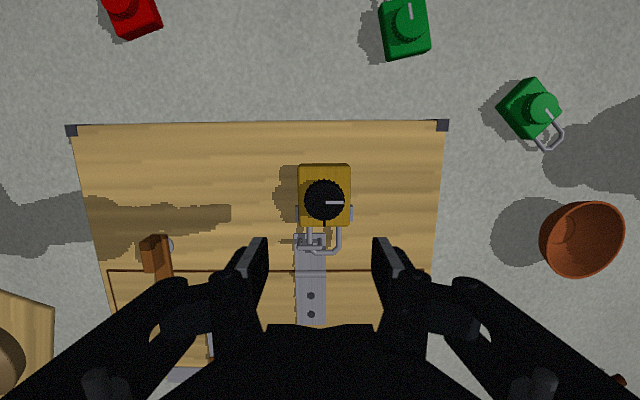

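Dial at (325,200) with the pointer right (perpendicular to the index). The turnbutton at (157,262) lies across the seam.

```bash
python3 - <<'E'
from m import *
import pickle
c=pickle.load(open('w5.pkl','rb'))
g=c['frame'][160:260,280:370]
cv2.imwrite('pics/w5c.png',cv2.resize(g,None,fx=6,fy=6,interpolation=cv2.INTER_CUBIC))
cv2.imwrite('pics/w5t.png',cv2.resize(c['frame'][220:320,90:220],None,fx=5,fy=5,interpolation=cv2.INTER_CUBIC))
vv,uu=np.mgrid[165:235,295:355]; P=depthpt(c,np.c_[uu.ravel(),vv.ravel()])
for lo,hi in [(.108,.119),(.126,.135)]:
    k=(P[:,2]>lo)&(P[:,2]<hi); Q=P[k]; 
    loq,hiq=np.percentile(Q,2,axis=0),np.percentile(Q,98,axis=0)
    print(k.sum(),Q.mean(0).round(4),loq.round(4),hiq.round(4), ((loq+hiq)/2).round(4))
    r=cv2.minAreaRect((Q[:,:2]*1000).astype(np.float32)); print(r); print(cv2.minEnclosingCircle((Q[:,:2]*1000).astype(np.float32)))
print('eye',onplane(c,[[311,245]],.115))
E
```

```text
1932 [0.4894 0.1012 0.1145] [0.4637 0.0764 0.1107] [0.523  0.1271 0.1163] [0.4934 0.1017 0.1135]
((494.0146179199219, 101.90145874023438), (60.06984329223633, 50.01496124267578), 7.711016654968262)
((493.9035339355469, 102.00850677490234), 37.59055709838867)
1238 [0.4931 0.1017 0.1307] [0.4776 0.0859 0.1272] [0.5094 0.118  0.1323] [0.4935 0.102  0.1297]
((493.70404052734375, 101.95252990722656), (35.55588912963867, 36.080223083496094), 6.288170337677002)
((494.3061218261719, 101.85533142089844), 18.739240646362305)
eye [[0.54390136 0.09566204 0.115     ]]
```

View pics/w5c.png

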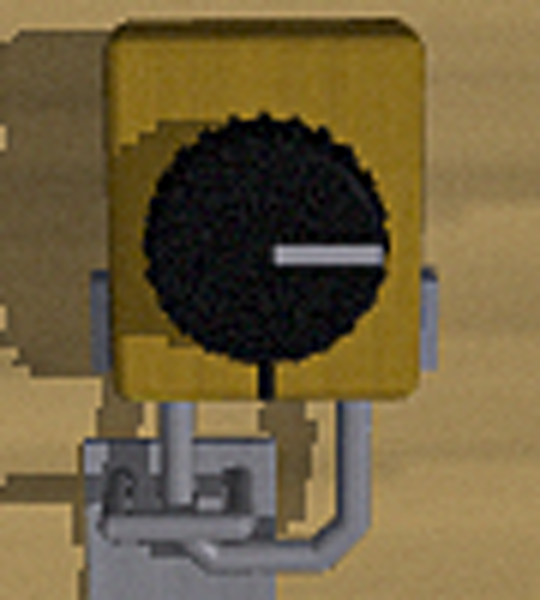

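View pics/w5t.png

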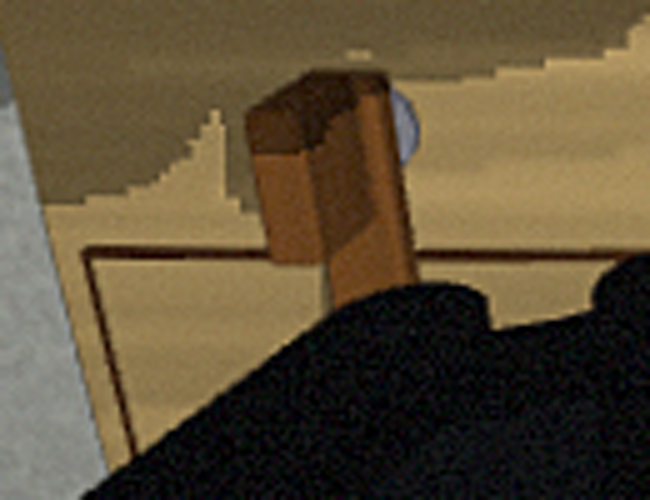

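Lock centre (0.494, 0.102), yaw 7.5°, footprint 60×50 mm: matches. Go down on the dial and turn it −90°.

```bash
python3 -m jog '-0.3 -0.1 0.3 -4 0 0 0; -0.3 -0.1 0.3 -8 0 0 0; -0.3 -0.1 0.3 -10 0 0 0; -0.3 -0.1 0.3 -10.6 0 0 0; -0.3 -0.1 0.3 -10.6 0 0 0'
python3 -m jog '1 0 0 0 0 0 0; 1 0 0 0 0 0 0; 1 0 0 0 0 0 0; 1 0 0 0 0 0 0'
python3 - <<'E'
from h import *
c=cap('wrist','w6.png')
E
```

```text
time_s: 7.45
tool_pos: [0.495, 0.1011, 0.195]
tcp_rot: [-180.0, 0.0, -172.9]
ft_force: [-0.6, 0.3, 0.0]
finger_gap: 0.0555
time_s: 7.95
tool_pos: [0.4955, 0.1021, 0.1967]
tcp_rot: [180.0, 0.2, -172.8]
ft_force: [-1.3, -0.1, 5.8]
finger_gap: 0.032
```

View pics/w6.png

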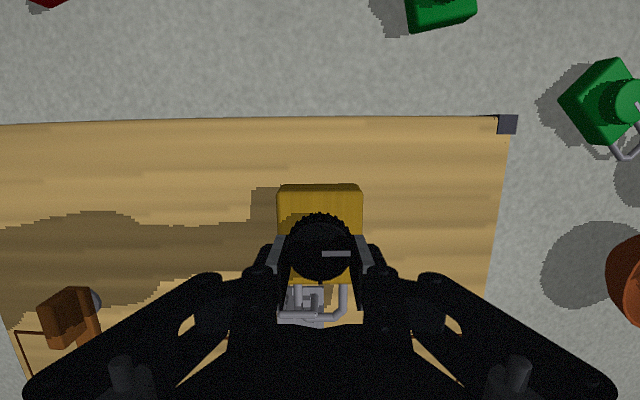

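```bash
python3 -m jog '1 0 0 0.1 0 0 0; 1 0 0 0.1 0 0 -0.17; 1 0 0 0.1 0 0 -0.34; 1 0 0 0.1 0 0 -0.51; 1 0 0 0.1 0 0 -0.68'
python3 -m jog '1 0 0 0 0 0 -0.17; 1 0 0 0 0 0 -0.34; 1 0 0 0 0 0 -0.51; 1 0 0 0 0 0 -0.68; 1 0 0 0 0 0 -0.85'
python3 -m jog '1 0 0 0 0 0 -0.04; 1 0 0 0 0 0 -0.04'
python3 - <<'E'
from h import *
print(manip.state()['ft_torque'])
c=cap('wrist','w7.png')
E
```

```text
time_s: 8.62
tool_pos: [0.4952, 0.1018, 0.1968]
tcp_rot: [180.0, 0.1, 148.0]
ft_force: [-0.2, -0.6, 2.5]
finger_gap: 0.0322
time_s: 9.25
tool_pos: [0.4949, 0.1017, 0.1968]
tcp_rot: [179.9, 0.0, 99.2]
ft_force: [-1.4, 0.4, 6.6]
finger_gap: 0.0321
time_s: 9.5
tool_pos: [0.4949, 0.1017, 0.1967]
tcp_rot: [179.9, 0.0, 97.3]
ft_force: [-0.6, -0.8, 7.0]
finger_gap: 0.0322
[-0.21270172  0.18688422 -0.1473504 ]
```

View pics/w7.png

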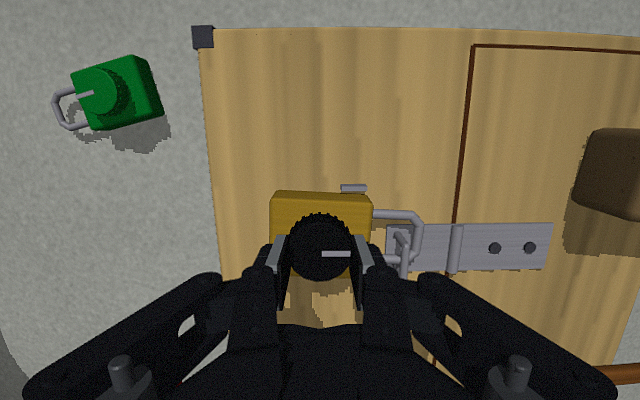

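The pointer at (335,254) now points along the lock toward the shackle. Release, rise, turn back to yaw 187° and check.

```bash
python3 -m jog '-0.3 0 0 0 0 0 0; -0.3 0 0 0 0 0 0; -0.6 0 0 2 0 0 0; -0.9 -0.6 0 6 0 0 0.17; -0.9 -1.4 -0.2 9 0 0 0.34'
python3 -m jog '-0.9 0 0 0 0 0 0.17; -0.9 0 0 0 0 0 0.34; -0.9 0 0 0 0 0 0.51; -0.9 0 0 0 0 0 0.68; -0.9 0 0 0 0 0 0.85'
python3 -m jog '-0.9 0 0 0 0 0 0.17; -0.9 0 0 0 0 0 0.34; -0.9 0 0 0 0 0 0.38; -0.9 0 0 0 0 0 0.38'
python3 - <<'E'
from h import *
import pickle
c=cap('wrist'); pickle.dump(c,open('w8.pkl','wb')); print(c['st']['tool_pos'],c['st']['tcp_rot'],c['st']['time_s'])
cv2.imwrite('pics/w8c.png',cv2.resize(c['frame'][160:310,250:400],None,fx=4,fy=4,interpolation=cv2.INTER_CUBIC))
vv,uu=np.mgrid[150:290,270:380]; P=depthpt(c,np.c_[uu.ravel(),vv.ravel()])
for lo,hi in [(.111,.117),(.126,.135)]:
    k=(P[:,2]>lo)&(P[:,2]<hi); Q=P[k]; r=cv2.minAreaRect((Q[:,:2]*1000).astype(np.float32)); print(k.sum(),r)
E
```

```text
time_s: 10.18
tool_pos: [0.4805, 0.1, 0.2869]
tcp_rot: [180.0, 0.0, 117.0]
ft_force: [1.4, -0.0, -0.4]
finger_gap: 0.0815
time_s: 10.8
tool_pos: [0.4801, 0.0999, 0.2854]
tcp_rot: [-180.0, -0.0, 165.7]
ft_force: [0.3, 0.2, -1.5]
finger_gap: 0.0809
time_s: 11.3
tool_pos: [0.4802, 0.0999, 0.2855]
tcp_rot: [180.0, -0.0, -172.8]
ft_force: [0.3, -0.0, 0.2]
finger_gap: 0.0813
[0.48019793 0.09988758 0.2854598 ] [ 1.79996608e+02 -3.83746534e-02 -1.72839241e+02] 11.3
2085 ((506.12640380859375, 103.10155487060547), (84.88826751708984, 50.0306282043457), 4.8142595291137695)
1346 ((493.53717041015625, 101.81891632080078), (35.72554016113281, 36.472496032714844), 12.469637870788574)
```

View pics/w8c.png

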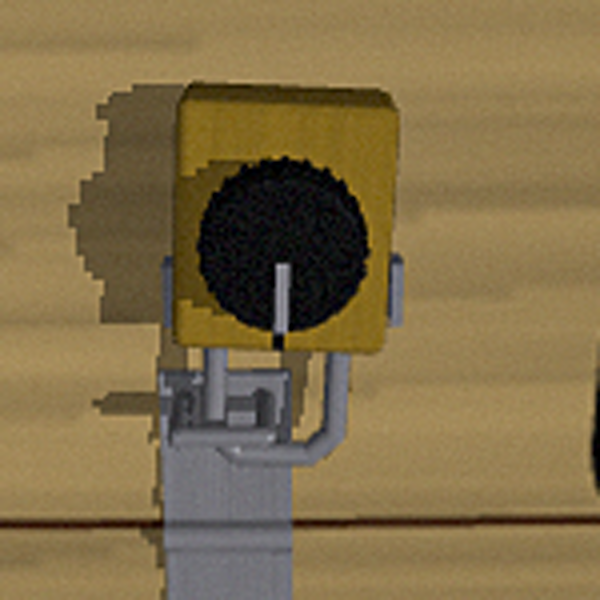

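Pointer sits at the index mark. Now grip the body across its sides.

```bash
python3 -m jog '-0.7 0 0 -5 0 0 0; -0.7 0 0 -9 0 0 0; -0.7 0 0 -11 0 0 0; -0.7 0 0 -11.7 0 0 0; -0.7 0 0 -11.7 0 0 0'
python3 -m jog '-0.3 0 0 0 0 0 0; 1 0 0 0 0 0 0; 1 0 0 0 0 0 0; 1 0 0 0 0 0 0'
python3 - <<'E'
from h import *
c=cap('wrist','w9.png');cap('side','s9.png')
E
```

```text
time_s: 11.98
tool_pos: [0.4805, 0.0999, 0.1688]
tcp_rot: [180.0, -0.0, -172.8]
ft_force: [-1.4, 0.9, 0.4]
finger_gap: 0.0726
time_s: 12.48
tool_pos: [0.4816, 0.1003, 0.1707]
tcp_rot: [180.0, 0.2, -172.8]
ft_force: [-1.1, 0.7, 6.4]
finger_gap: 0.049
```

View pics/w9.png

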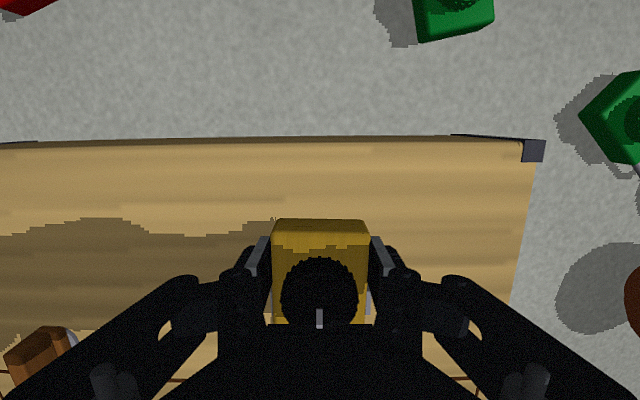

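```bash
python3 -m jog '1 0 0 0.15 0 0 0; 1 -0.6 -0.08 0.15 0 0 0; 1 -1.2 -0.16 0.15 0 0 0; 1 -1.8 -0.24 0.15 0 0 0; 1 -2.4 -0.31 0.15 0 0 0'
python3 -m jog '1 -0.3 -0.04 0 0 0 0; 1 -0.6 -0.08 0 0 0 0; 1 -0.7 -0.09 0 0 0 0; 1 -0.7 -0.09 0 0 0 0'
python3 - <<'E'
from h import *
c=cap('wrist','w10.png');c=cap('side')
cv2.imwrite('pics/s10.png',cv2.resize(c['frame'][140:240,250:370],None,fx=5,fy=5,interpolation=cv2.INTER_CUBIC))
E
```

```text
time_s: 13.2
tool_pos: [0.4574, 0.097, 0.1707]
tcp_rot: [180.0, 0.2, -172.8]
ft_force: [4.5, 1.4, -2.9]
finger_gap: 0.0486
time_s: 13.7
tool_pos: [0.4502, 0.0962, 0.1707]
tcp_rot: [180.0, 0.2, -172.8]
ft_force: [3.9, 2.2, -2.4]
finger_gap: 0.0485
```

View pics/w10.png

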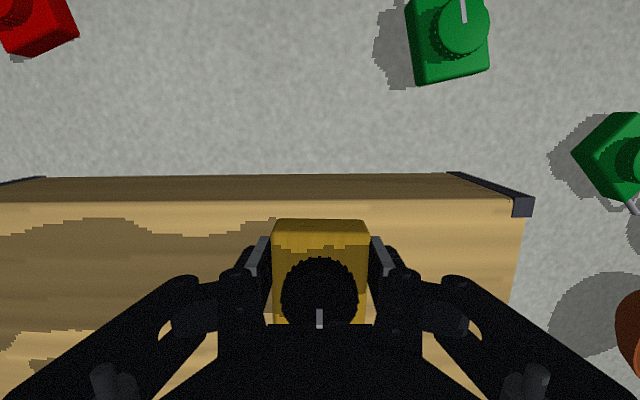

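View pics/s10.png

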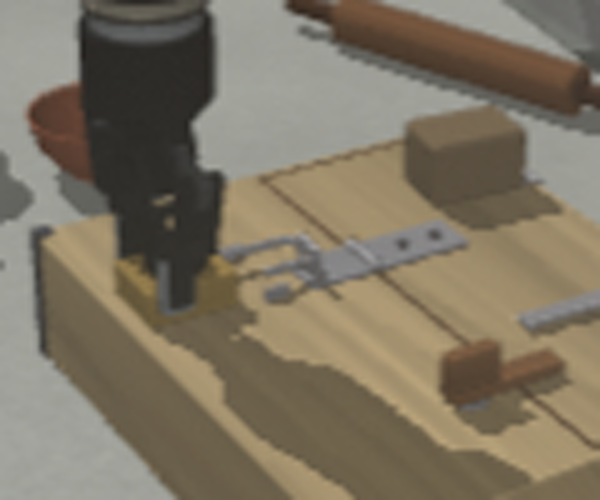

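Shackle is drawing out (force ~4 N = sliding friction). Pull slightly further to feel the hard stop.

```bash
python3 -m jog '1 -0.1 -0.01 0 0 0 0; 1 -0.2 -0.03 0 0 0 0; 1 -0.2 -0.03 0 0 0 0'
python3 -m jog '1 -0.2 -0.03 0 0 0 0; 1 -0.2 -0.03 0 0 0 0'
```

```text
time_s: 14.18
tool_pos: [0.4496, 0.096, 0.1711]
tcp_rot: [180.0, 0.4, -172.8]
ft_force: [7.0, 3.0, -4.7]
finger_gap: 0.0488
time_s: 14.42
tool_pos: [0.4492, 0.0959, 0.1715]
tcp_rot: [180.0, 0.6, -172.8]
ft_force: [11.7, 4.5, -7.2]
finger_gap: 0.048
```

Hard stop felt (force rises to 12 N, no more motion): shackle fully open. Now back +x ~41 mm.

```bash
python3 -m jog '1 0.5 0.06 0 0 0 0; 1 1.2 0.15 0 0 0 0; 1 2.0 0.25 0 0 0 0; 1 2.8 0.35 0 0 0 0; 1 3.4 0.43 0 0 0 0'
python3 -m jog '1 0.5 0.06 0 0 0 0; 1 0.8 0.1 0 0 0 0; 1 0.8 0.1 0 0 0 0'
python3 - <<'E'
from h import *
for n,b,f in [('side',(150,230,260,360),6),('scene',(140,220,310,410),6)]:
    c=cap(n); cv2.imwrite('pics/%s11.png'%n,cv2.resize(c['frame'][b[0]:b[1],b[2]:b[3]],None,fx=f,fy=f,interpolation=cv2.INTER_CUBIC))
E
```

```text
time_s: 15.05
tool_pos: [0.4734, 0.0988, 0.1706]
tcp_rot: [-180.0, -1.0, -172.8]
ft_force: [-16.8, -1.8, 20.9]
finger_gap: 0.0486
time_s: 15.42
tool_pos: [0.4818, 0.0999, 0.1706]
tcp_rot: [-180.0, -0.9, -172.8]
ft_force: [-14.0, -0.1, 17.6]
finger_gap: 0.0485
```

View pics/side11.png

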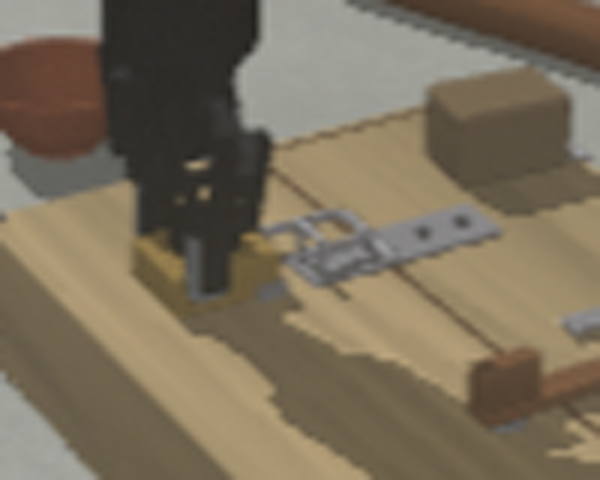

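View pics/scene11.png

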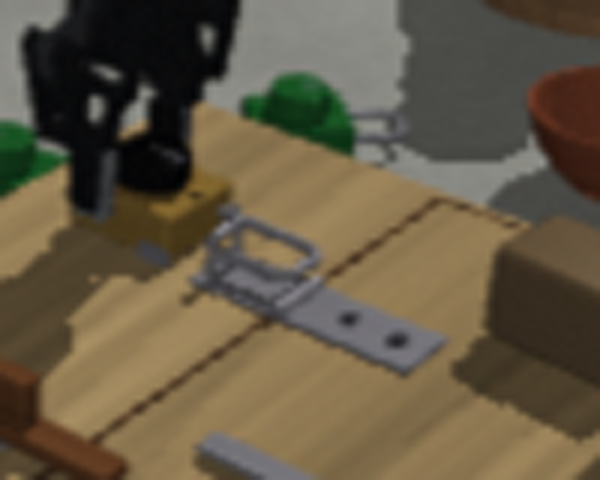

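Forward motion is OK, but the lock's front edge presses on the deck (Fz 18 N). Lift ~2 mm before continuing (5 mm clearance in the eye).

```bash
python3 -m jog '1 0 0 0.1 0 0 0; 1 0 0 0.2 0 0 0; 1 0 0 0.2 0 0 0'
```

```text
time_s: 15.9
tool_pos: [0.4852, 0.1002, 0.1712]
tcp_rot: [-180.0, -0.3, -172.8]
ft_force: [-1.1, 1.6, -4.1]
finger_gap: 0.0486
```

```bash
python3 -m jog '1 0.3 0.04 0 0 0 0; 1 0.5 0.06 0 0 0 0; 1 0.5 0.06 0 0 0 0; 1 0.5 0.06 0 0 0 0'
python3 - <<'E'
from h import *
print(manip.state()['tool_pos'],manip.state()['ft_force'])
for n,b,f in [('side',(170,220,280,340),10),('scene',(155,205,320,380),10)]:
    c=cap(n); cv2.imwrite('pics/%s12.png'%n,cv2.resize(c['frame'][b[0]:b[1],b[2]:b[3]],None,fx=f,fy=f,interpolation=cv2.INTER_CUBIC))
E
```

```text
time_s: 16.4
tool_pos: [0.4927, 0.1011, 0.1723]
tcp_rot: [-180.0, 0.0, -172.8]
ft_force: [0.5, 0.1, -5.5]
finger_gap: 0.0487
[0.49270583 0.10110807 0.17228051] [ 0.46123512  0.1306091  -5.47485857]
```

View pics/side12.png

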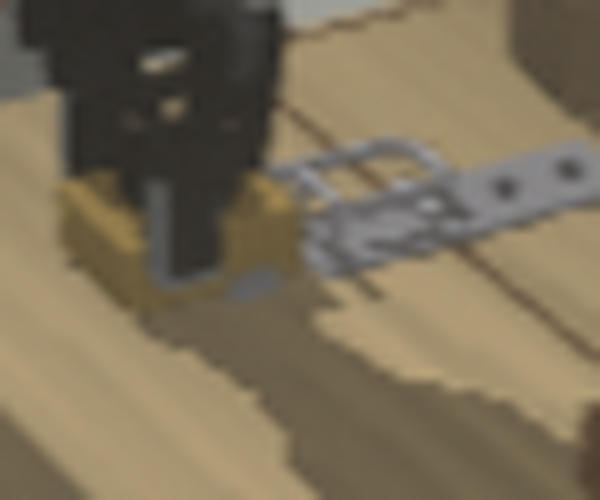

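View pics/scene12.png

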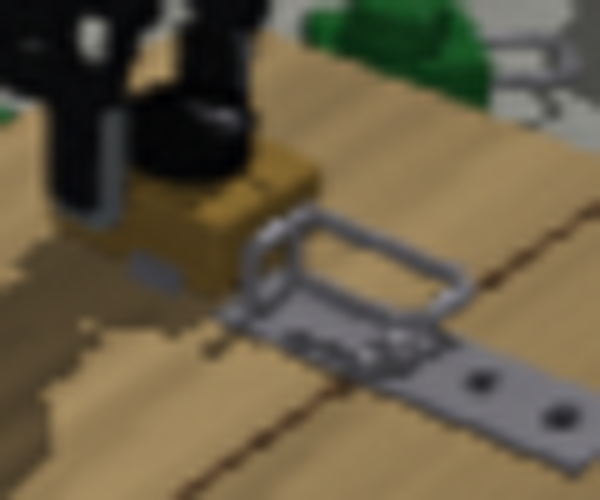

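```bash
python3 - <<'E'
from h import *
c=cap('scene'); d=cap('side')
a=np.radians(7.3); X=np.array([np.cos(a),np.sin(a),0]);Y=np.array([-np.sin(a),np.cos(a),0])
H=np.array([.4938,.1018,.09])
for n,k,o in [('scene',c,(320,155)),('side',d,(280,170))]:
    im=k['frame'].copy(); 
    crop=cv2.resize(im[o[1]:o[1]+50,o[0]:o[0]+60],None,fx=12,fy=12,interpolation=cv2.INTER_CUBIC)
    P=[H+52*X/1e3-15e-3*Y+[0,0,.0225], H+52*X/1e3-7e-3*Y+[0,0,.0225],H+52*X/1e3-23e-3*Y+[0,0,.0225]]
    q=(proj(k,P)-o+.5)*12-.5
    for p in q: cv2.circle(crop,tuple(int(v) for v in p),3,(0,0,255),-1)
    for L,col in [(11,(0,255,0)),(14,(255,0,0))]:
        O=H+L*1e-3*X+[0,0,.002]
        P=[O+30e-3*X+25e-3*s*Y+[0,0,z] for s in(-1,1) for z in (0,.024)]+[O+51e-3*X-15e-3*Y+[0,0,.012],O+88e-3*X+[0,0,.012], O+28e-3*X+[0,0,.024]]
        for p in (proj(k,P)-o+.5)*12-.5: cv2.circle(crop,tuple(int(v) for v in p),3,col,-1)
    cv2.imwrite('pics/%s13.png'%n,crop)
E
```

```text
(no output)
```

View pics/scene13.png

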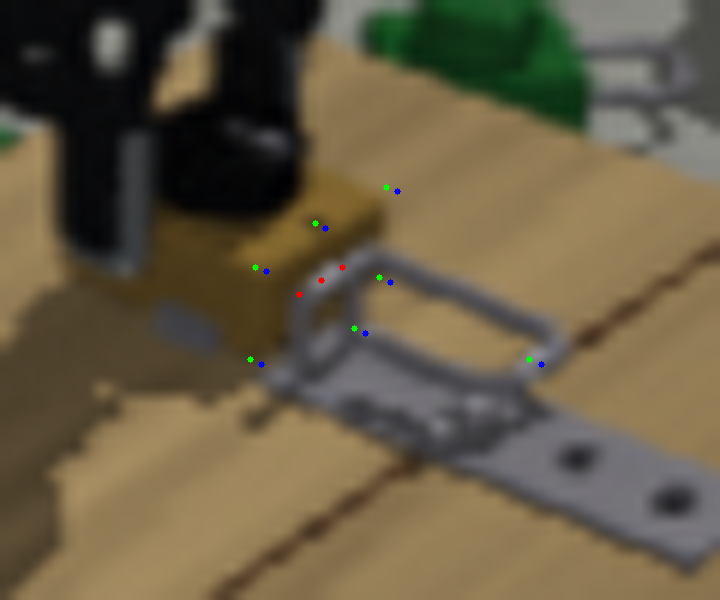

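View pics/side13.png

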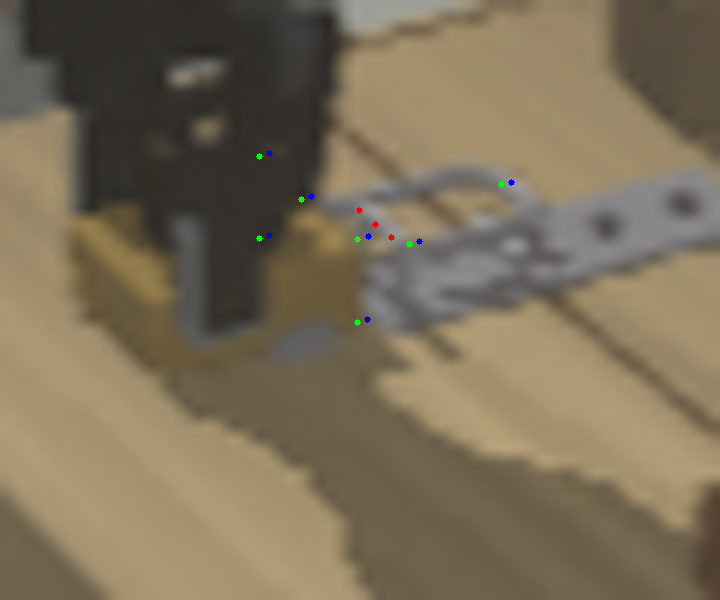

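The overlay agrees: body front corner fits origin ≈ +11–12 mm, eye (red) lies between body face and the short-leg tip (~scene crop (352,330)). Lift slowly, watching force.

```bash
python3 -m jog '1 0 0 0.3 0 0 0; 1 0 0 0.6 0 0 0; 1 0 0 0.9 0 0 0; 1 0 0 0.9 0 0 0'
```

```text
time_s: 17.1
tool_pos: [0.4928, 0.1012, 0.1819]
tcp_rot: [-180.0, 0.1, -172.8]
ft_force: [0.9, 0.9, -4.8]
finger_gap: 0.0488
```

No catch; weight only. Continue up.

```bash
python3 -m jog '1 0 0 1.5 0 0 0; 1 0 0 3.5 0 0 0; 1 0 0 6 0 0 0; 1 0 0 9 0 0 0; 1 0 0 11.5 0 0 0'
python3 -m jog '1 0 0 1.5 0 0 0; 1 0 0 1.5 0 0 0; 1 0 0 1.5 0 0 0; 1 0 0 1.5 0 0 0'
python3 - <<'E'
from h import *
print(manip.state()['tool_pos'],manip.state()['ft_force'],manip.state()['finger_gap'])
for n,b,f in [('side',(110,250,230,420),4),('scene',(110,250,230,420),4)]:
    c=cap(n); cv2.imwrite('pics/%s14.png'%n,cv2.resize(c['frame'][b[0]:b[1],b[2]:b[3]],None,fx=f,fy=f,interpolation=cv2.INTER_CUBIC))
E
```

```text
time_s: 17.73
tool_pos: [0.4927, 0.1012, 0.2986]
tcp_rot: [-180.0, 0.1, -172.8]
ft_force: [0.2, 0.1, -4.6]
finger_gap: 0.0484
time_s: 18.23
tool_pos: [0.4916, 0.101, 0.3099]
tcp_rot: [180.0, -0.2, -172.8]
ft_force: [0.6, -0.0, -5.3]
finger_gap: 0.0485
[0.491596   0.10103359 0.30986507] [ 0.56259965 -0.04288437 -5.33149657] 0.048513574261750264
```

View pics/side14.png

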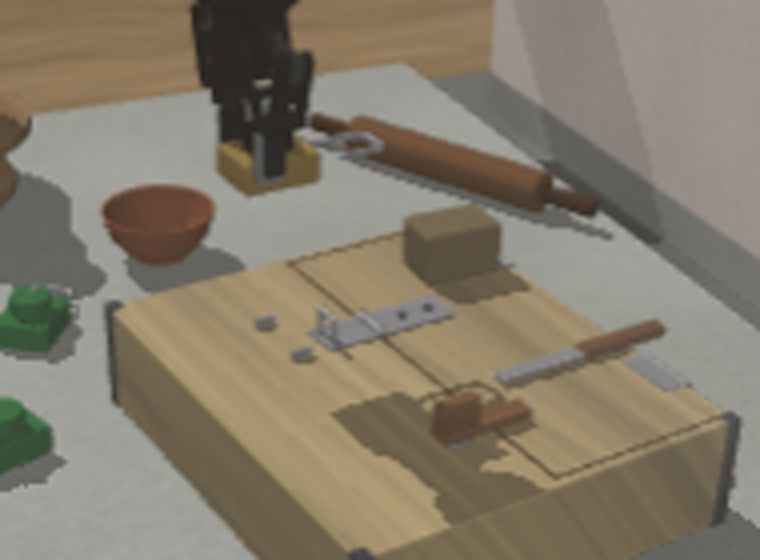

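View pics/scene14.png

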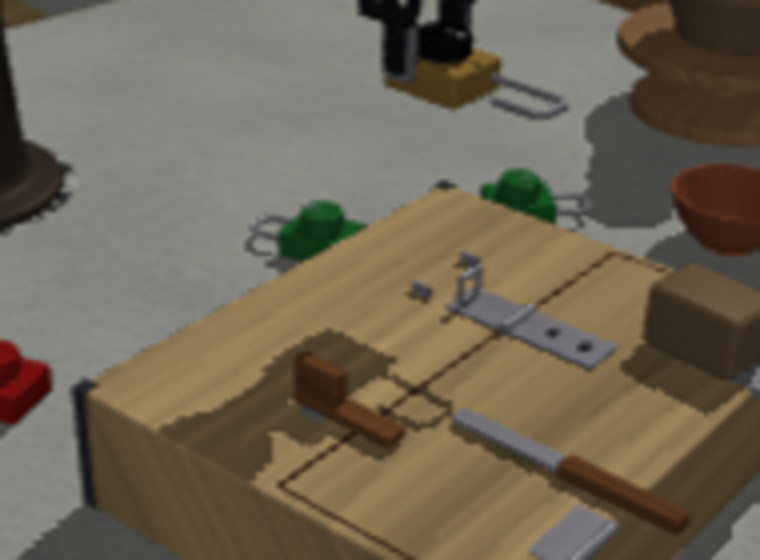

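The lock hangs free, level, shackle out; hasp eye is empty and the turnbutton lies across the seam. Last numeric check of extension, height and turnbutton.

```bash
python3 - <<'E'
from h import *
c=cap('scene'); k=cap('side')
S=lambda p: (np.array(p,float)+.5)/4-.5+[230,110]
# bow: two-view triangulation
uv1=S([[556,106]]); uv2=S([[372,143]])
def tri(u1,u2):
    o1,d1=ray(c,u1);o2,d2=ray(k,u2); d1=d1[0]/np.linalg.norm(d1);d2=d2[0]/np.linalg.norm(d2)
    A=np.c_[d1,-d2]; s=np.linalg.lstsq(A,o2-o1,rcond=None)[0]; p,q=o1+d1*s[0],o2+d2*s[1]; return (p+q)/2,np.linalg.norm(p-q)
B=tri(uv1,uv2); print('bow',B)
# lower front corner on -y side: scene (455,107), side (318,182)
F=tri(S([[453,107]]),S([[318,181]])); print('front -y bottom corner',F)
a=np.radians(7.3); X=np.array([np.cos(a),np.sin(a),0])
print('bow ahead of front face mm',1e3*(B[0]-F[0])@X)
print('turnbutton', onplane(c,S([[320,368]]),.123), onplane(c,S([[395,428]]),.101), onplane(k,S([[516,408]]),.101),onplane(k,S([[457,402]]),.123))
print(manip.state()['time_s'],manip.state()['tool_pos'],manip.state()['dq'].round(2))
E
```

```text
bow (array([0.59205074, 0.11412064, 0.23986569]), np.float64(0.005380918899098321))
front -y bottom corner (array([0.53579207, 0.08236528, 0.23070117]), np.float64(0.0028538335989087456))
bow ahead of front face mm 59.83764730706489
turnbutton [[ 0.58073565 -0.06769083  0.123     ]] [[ 0.6319068  -0.05458056  0.101     ]] [[ 0.62658318 -0.06202627  0.101     ]] [[ 0.57478793 -0.06963246  0.123     ]]
18.425 [0.49217457 0.10111801 0.31064449] [-0.05 -0.31 -0.28  0.15  0.04  0.06]
```

Extension ~60 mm (58 expected fully open, 32 shut), underside ~0.23 m, turnbutton arm along case +x. Hand in.

```bash
python3 -c "
from plant import manip
print(manip.close_job()); s=manip.state(); print(s['time_s'],s['tool_pos'],s['ft_force'],s['finger_gap'])"
```

```text
the job is handed in; nothing more can be done
None
the job is handed in; nothing more can be done
```

I finished the task and handed the job in at about 18.4 s; no verdict was reported. I turned the turnbutton across the seam, then set the dial from +90° to the index mark. I pulled the lock body until the shackle reached its hard stop, unhooked it and lifted it straight up.

Last checks before handing in:
- **Lock held:** it is in the gripper with its underside at about z = 0.23 m, 14 cm above the case. It looks level in both views, and only its weight (about 5 N) shows on the wrist.
- **Shackle:** the bow is about 60 mm ahead of the body, against 58 mm expected fully open and 32 mm shut. The two views disagree by 3–5 mm on these points.
- **Turnbutton:** its arm lies along the case's +x across the seam. The tool turned it to about 1.57 rad, but the end position read from the images is only good to a few degrees.
- **Bystanders:** the clay block, knife and bowl look undisturbed in the last views. The jar was outside those crops, but the arm never went near it.

- **Unplanned force:** while moving back to unhook, the lock's front edge pressed on the deck with about 21 N. I cleared it by lifting about 2 mm before going on.

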